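# Lift the ball dish on its lifter and turn it level towards the trackball

## Robot

A 7-joint arm with a two-finger parallel gripper is mounted at the origin on the work surface. World frame = base frame: x ahead of the robot, y to its left, z up, the work surface at z = 0. Lengths are in m, angles in rad, forces in N, time in s.
With the tool pointing down it reaches from about 0.425 to 0.925 m from the base axis. Payload 6.8 kg.
Tool frame: the origin (TCP) lies at the very end of the fingers, on their centre line; the grasp point (between the pads) lies 19 mm behind it; z points along the fingers, y is the line along which they close (so a half turn about z gives the same grasp; the last joint's range is limited). The gripper opens to 85 mm and grips with 20 to 120 N. Pads are 22 mm wide; open, the fingers measure 114 mm over their backs; the gripper's body (76 mm by 85 mm) begins 54 mm behind the grasp point. The pads swing forward as they close: fully open they stand 13 mm farther back than shut.
Start: joints at [1.112, 0.477, 0.022, 1.555, -0.011, 1.109, -0.083], TCP at [0.232, -0.634, 0.231] pointing down, gripper open.
Joint ranges: [-2.96, 2.96], [-0.34, 2.1], [-1.41, 1.46], [0.24, 2.44], [-1.37, 4.51], [0.17, 1.92], [-2.96, 2.96]. Speed limits (rad/s): [2.39, 2.39, 3.14, 3.14, 3.14, 3.14, 3.14].

## Interface

Orientations are given as a unit quaternion [w, x, y, z].
In Python, from station import bot gives the robot as it stands. The module is installed in compiled form; this text tells all that it offers.
- The arm moves only by the shell command python3 -m jog 'ROWS' [OPENING] [FORCE]. ROWS is JSON, a list of rows, each a list of 4 numbers: the shift along the tool's x, y, z in cm, then the turn about the tool's z in rad. In form: [[x, y, z, spin], ...]. A call has 1 to 20 rows; each row is the pose to reach, as a shift and turn from the pose commanded when the call began, along the tool's axes at that moment; what a row does not reach only later rows make up. A row lasts 1/12 s, in which the tool goes at most 41.7 mm and 7.16 degrees, less where a joint would pass 70% of its speed; a pose out of reach is approached as far as the arm can. A call with a gripper value outside its range is refused whole. OPENING is the closure, from -1 (fully open) to 1 (shut), set as the call begins (- or left out, the last holds). The fingers move at their own pace and stop on an object; FORCE is the grip in N (left out, the last holds). Time passes only in rows, so rows that repeat a pose let the fingers close. It gives the time, the measured TCP pose, the force, the opening and the grip force at its end, in the units of the state.
- bot.get_obs(): the state, without advancing time (a new reading comes with each control period).
- bot.read_camera(name): name is "scene" or "top"; returns a dict with "pixels" (400x640x3 uint8, red, green, blue), "depth" (400x640 float32, m along the optical axis (not along the pixel's ray), 0 where there is no reading), "fovy" (degrees; the focal length in pixels is half the picture's height over the tangent of half this angle, whatever the lens; pixels are square), "cx", "cy" (the principal point, pixels), "pose" (4x4, takes a point from camera to world coordinates). Camera axes: x right, y down, z forward; pixel columns grow to the right and rows downward; lengths in m; the calibration is good to about 2 mm. A picture is of the moment at which its call begins.
- bot.hand_in(): hands the job in; it is judged then, once.
The state is a dict: "t": time; "q": joint angles; "joint_vel": joint speeds; "joint_torque": joint torques, N m; "eef_pos": TCP position; "tool_rot": TCP orientation; "contact_force": force on the tool from outside, world axes, zero at the start; "torque": the same for the moment, N m; "gripper_width": opening from 0.0 (shut) to 1.0 (fully open); "grasp_force": force on a finger pad.
Only numpy, scipy, OpenCV 4.12 (cv2) and the standard library are available. Lean on these libraries where they do the work, as an engineer would, in place of code of your own. Each camera call takes 0.05 s, during which the arm holds its last target. There are 200 camera calls.

## Task

Take the lifter by its grip tab, slide its flat blade between the foot rails of the ball dish to full depth (grip over the ball, upright just short of the dish's rim) without shoving the dish along, and lift the dish about 9 cm. Keeping the dish level, the ball in its middle and the dish over the place where it stood, turn it the quarter turn that points its spout at the trackball, and finish holding it up there, still and carried by the lifter alone. The ball must never roll out to the rim; touch neither dish nor ball with the robot, and leave the stapler, mug and pen cup alone.

Things in the scene. Friction and masses are not known exactly. Their poses are not given: they have to be found in the camera images.
- dish: White round ceramic dish, 120 mm across, 0.15 to 0.3 kg, loose on the desk pad. Origin: centre of its underside, level with its feet; z up, +x towards its spout. Its hollow is a shallow cone of 8 degrees, lowest in the middle (18 mm up); rim top 34 mm up. At the start the spout points roughly away from the robot, about a quarter turn (within some 30 degrees) from the trackball's direction.
- dish_lip (a point): Tip of the dish's spout: 80 mm along +x from the dish's origin, 26 mm up; the spout is 28 mm wide.
- dish_gap (a point): Middle of the mouth of the gap under the dish, on its -x side (away from the spout), 48 mm from the dish's origin, 6 mm up. Two foot rails along the dish's x (96 mm long, 8 mm wide, centred at y = +-32 mm) leave a gap 56 mm wide and 12 mm high under a flat plate. The blade enters here, moving along the dish's +x; at the other end the spout blocks the lifter's upright.
- ball_center (a point): Centre of the loose grey plastic trackball ball, 34 mm in diameter, 30 to 55 g, resting in the middle of the dish with its centre 35 mm above the dish's origin. It rolls freely.
- ball: The same loose ball; this origin is on its surface and turns as it rolls, so use point ball_center for its place.
- lifter: C-shaped aluminium lifter, loose, 0.18 kg, standing on its flat blade on the robot's side of the dish. Origin: underside of the blade below the grip tab; z up, +x to the blade's tip. Upright at the back: x = -72 to -66 mm, 50 mm wide, 88 mm high; top arm 20 mm wide, x = -72 to +10, z = 80 to 88 mm. At full depth its origin is under the dish's, x axes alike, and the upright 5 mm short of the rim.
- lifter_grip (a point): Centre of the lifter's grip tab, 108 mm above the lifter's origin: 14 mm thick along the lifter's x, 30 mm wide along its y, from 88 to 128 mm up. Best gripped from above with the fingers closing along the lifter's x, so that it cannot pitch.
- lifter_tip (a point): Middle of the blade's tip, 50 mm along +x from the lifter's origin, 2 mm up. The blade is 4 mm thick and 50 mm wide, from x = -72 to +50 mm (the last 15 mm 38 mm wide).
- trackball: Black trackball mouse with its ball taken out, fixed on the pad left or right of the dish (its place and the stapler's are swapped at random), 0.17 to 0.29 m from it. 120 x 84 x 42 mm, with an open grey round socket 52 mm wide on top. Origin: centre of its underside, the point the spout must head for.
- pad: Grey desk pad, fixed, 400 x 680 x 3 mm, on the desk; origin at the centre of its underside, z = 0; its top is 3 mm above the desk. Dish, lifter, trackball and stapler stand on it.
- stapler: Bystander: black stapler, 130 x 36 x 53 mm, on the pad on the other side of the dish from the trackball. Origin under its middle.
- mug: Bystander: blue mug, 80 mm wide, 92 mm high, on the desk to the left. Origin under its middle.
- pencup: Bystander: dark steel pen cup, 72 mm wide, 100 mm high, with pens to 155 mm, on the desk to the right. Origin under its middle.
Things that resemble listed ones, but are neither listed nor needed, are in the scene too. What is shaped like the lifter but yellow is not meant.

How it is judged:
By the outcome, as a careful person would: the job done as asked, in the order asked, and still so for the second after the job is handed in, while the arm keeps its last pose, push and grip.
It also fails if it takes over 67 s, if anything falls off the work surface, if the arm or the gripper's body presses on something with over 40 N, if the wrist force passes 120 N, or if a joint passes its speed limit or range.

## Working session

There is one attempt and no reset: what is moved stays moved. The work goes in short steps, Python scripts to look and compute and a shell command to move; the robot and the scene stay as the last step left them, time stands still between calls to the robot, and variables do not carry over. Pictures are saved under pics/ and viewed, at most 11 in all, crops included, and the job is handed in when it is done.

```bash
mkdir -p pics; ls
python3 - <<'E'
from station import bot
import cv2,numpy as np
o=bot.get_obs(); print({k:np.round(v,3).tolist() for k,v in o.items()})
for n in("top","scene"):
    c=bot.read_camera(n); cv2.imwrite(f'pics/{n}0.png',c['pixels'][:,:,::-1]); np.savez(f'{n}0.npz',**c)
    print(n,c['fovy'],c['cx'],c['cy'],np.round(c['pose'],3).tolist())
E
```

```text
pics
{'t': 0.0, 'q': [1.112, 0.478, 0.022, 1.556, -0.012, 1.109, -0.083], 'joint_vel': [0.001, -0.0, 0.001, -0.0, -0.001, -0.0, -0.001], 'joint_torque': [0.0, -59.644, 1.608, -28.12, 0.013, 0.009, -0.0], 'eef_pos': [0.232, -0.633, 0.23], 'tool_rot': [-0.001, 0.985, 0.174, -0.0], 'contact_force': [-0.154, 0.81, -0.076], 'torque': [0.012, -0.041, -0.027], 'grasp_force': 0.0, 'gripper_width': 0.998}
top 44.62256217280754 322.54970992730813 195.38756873300605 [[-0.011, -0.998, 0.058, 0.436], [-1.0, 0.011, 0.0, -0.038], [-0.001, -0.058, -0.998, 1.671], [0.0, 0.0, 0.0, 1.0]]
scene 44.78483170578758 319.5656869248692 196.61377505486038 [[-0.364, 0.511, -0.778, 1.614], [0.931, 0.211, -0.297, 0.405], [0.012, -0.833, -0.553, 0.874], [0.0, 0.0, 0.0, 1.0]]
```

View pics/top0.png

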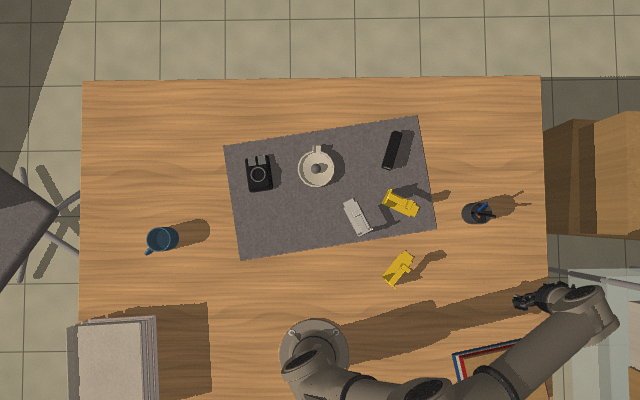

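View pics/scene0.png

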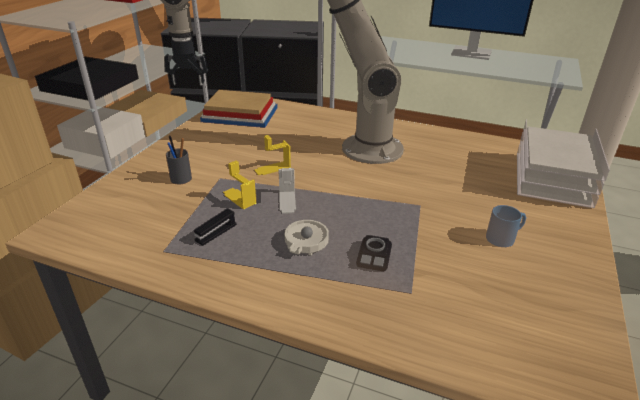

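The top view shows the dish at (316,167) with its spout up near (316,150). The trackball is at (259,173), the stapler at (393,150), the silver lifter at (357,217), and the yellow decoys at (401,203) and (399,268). Next I'll measure from the depth and colour.

```bash
cat > h.py <<'E'
import numpy as np,cv2
from station import bot
def cloud(c):
    f=200/np.tan(np.radians(float(c['fovy']))/2); v,u=np.mgrid[:400,:640]; d=c['depth']
    p=np.stack([(u-c['cx'])/f*d,(v-c['cy'])/f*d,d],-1); P=c['pose']
    return p@P[:3,:3].T+P[:3,3]
def ray(c,u,v,z):
    f=200/np.tan(np.radians(float(c['fovy']))/2); P=c['pose']
    d=P[:3,:3]@np.array([(u-c['cx'])/f,(v-c['cy'])/f,1]); t=(z-P[2,3])/d[2]
    return P[:3,3]+t*d
def proj(c,p):
    f=200/np.tan(np.radians(float(c['fovy']))/2); P=c['pose']
    q=P[:3,:3].T@(np.asarray(p)-P[:3,3]); return q[:2]/q[2]*f+np.array([c['cx'],c['cy']])
E
python3 - <<'E'
from h import *
ims=[]
for n,(a,b,l,r) in(("top",(120,245,235,385)),("scene",(160,265,260,400))):
    c=np.load(n+'0.npz'); W=cloud(c); px=c['pixels'].astype(int)
    ims.append(cv2.resize(c['pixels'][a:b,l:r,::-1],(600,500 if n=='top' else 450),interpolation=cv2.INTER_CUBIC))
    cv2.imwrite(f'pics/{n}_crop.png',ims[-1])
    s=px.max(2)-px.min(2); g=(s<40)&(px.min(2)>120)
    print(n,'pad z',np.median(W[200:206,300:306,2]) if n=='top' else np.median(W[250:260,340:350,2]))
    k,lab,st,ce=cv2.connectedComponentsWithStats(g.astype(np.uint8))
    for i in range(1,k):
        if 60<st[i,4]<5000 and st[i,1]<250 and st[i,1]>130 and 200<st[i,0]<500:
            w=W[lab==i]; print(st[i],ce[i].round(1),np.median(w,0).round(3),w[:,2].min().round(3),w[:,2].max().round(3))
    # height-based components near the pad
    m=(W[:,:,2]>0.010)&(W[:,:,2]<0.16)&(abs(W[:,:,0]-.6)<.2)&(abs(W[:,:,1])<.33)
    k,lab,st,ce=cv2.connectedComponentsWithStats(m.astype(np.uint8))
    for i in range(1,k):
        if st[i,4]>60:
            w=W[lab==i]; print('h',st[i],np.median(w,0).round(3),w.min(0).round(3),w.max(0).round(3))
E
```

```text
top pad z 0.00407091546425653
[298 146  36  41 687] [315.8 167.7] [ 0.621 -0.015  0.028] -0.0 1.671
[343 198  30  38 486] [355.7 216.7] [ 0.457 -0.146  0.011] -0.007 1.671
h [381 131  22  40 421] [ 0.679 -0.27   0.049] [ 0.616 -0.312  0.01 ] [ 0.75  -0.237  0.063]
h [ 297  145   37   43 1085] [ 0.624 -0.015  0.028] [ 0.56  -0.073  0.011] [0.702 0.049 0.061]
h [245 155  29  38 864] [0.608 0.178 0.032] [0.546 0.132 0.01 ] [0.673 0.227 0.053]
h [382 189  32  22 262] [ 0.508 -0.28   0.091] [ 0.479 -0.324  0.01 ] [ 0.546 -0.236  0.139]
h [347 205  26  30 245] [ 0.443 -0.155  0.091] [ 0.4   -0.204  0.01 ] [ 0.498 -0.119  0.14 ]
scene pad z 0.004532315472299098
[280 189  16  24 330] [287.4 201.4] [ 0.461 -0.145  0.009] 0.002 0.874
[285 220  44  35 845] [306.1 236.2] [ 0.629 -0.008  0.029] 0.001 0.874
h [228 160  28  48 573] [ 0.513 -0.255  0.08 ] [ 0.467 -0.328  0.01 ] [ 0.55  -0.233  0.134]
h [278 168  16  29 320] [ 0.421 -0.155  0.085] [ 0.4   -0.197  0.01 ] [ 0.483 -0.125  0.136]
h [194 208  43  36 777] [ 0.687 -0.267  0.042] [ 0.617 -0.307  0.01 ] [ 0.749 -0.235  0.057]
h [ 285  220   44   34 1220] [ 0.63  -0.009  0.03 ] [ 0.557 -0.074  0.01 ] [0.703 0.05  0.058]
h [356 235  36  36 992] [0.629 0.186 0.031] [0.545 0.134 0.01 ] [0.674 0.23  0.049]
```

View pics/top_crop.png

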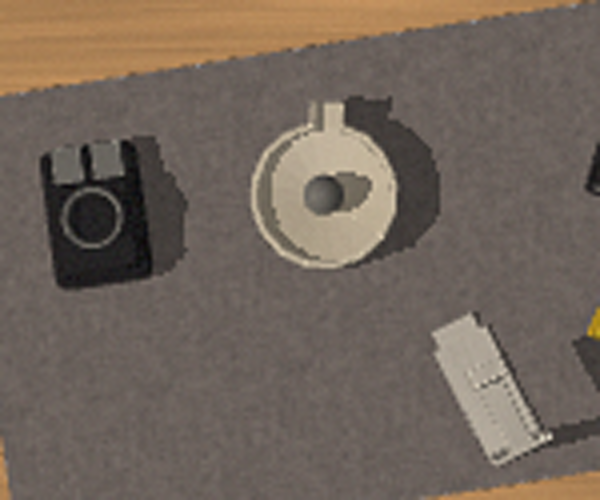

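View pics/scene_crop.png

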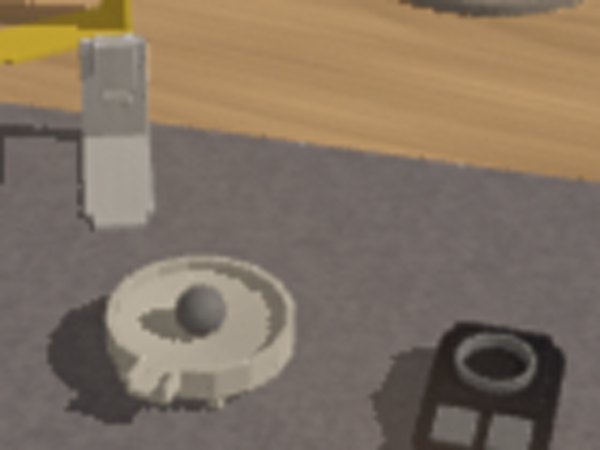

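The crops show the spout (upper edge near (326,115) in the top crop) heading almost straight away from the robot. The lifter's blade tip points up-left at (455,325), towards the dish. The trackball is on the left. Next I'll fit poses in world coordinates.

```bash
cat >> h.py <<'E'
from scipy.optimize import least_squares
def circ(xy,r=None):
    f=lambda p:np.hypot(xy[:,0]-p[0],xy[:,1]-p[1])-(p[2] if r is None else r)
    s=least_squares(f,[*xy.mean(0),.06][:3 if r is None else 2],loss='soft_l1',f_scale=.002); return s.x
E
python3 - <<'E'
from h import *
for n in("top","scene"):
    c=np.load(n+'0.npz'); W=cloud(c); px=c['pixels'].astype(int); x,y,z=np.moveaxis(W,-1,0)
    s=px.max(2)-px.min(2)
    print('==',n)
    d=(abs(x-.63)<.09)&(abs(y+.012)<.08)
    rim=d&(z>.031)&(z<.045)&(np.hypot(x-.62,y+.012)>.045)&(np.hypot(x-.62,y+.012)<.068)
    p=circ(W[rim][:,:2],.0575); print('rim',rim.sum(),p.round(4),circ(W[rim][:,:2]).round(4))
    r=np.hypot(x-p[0],y-p[1]); sp=d&(r>.066)&(r<.09)&(z>.015)&(z<.05)
    w=W[sp]; a=np.arctan2(w[:,1]-p[1],w[:,0]-p[0]); print('spout',sp.sum(),np.degrees([a.mean(),(a.min()+a.max())/2]),r[sp].max())
    # ball
    b=d&(r<.025)&(z>.042); w=W[b]
    sol=least_squares(lambda q:np.linalg.norm(w-q,axis=1)-.017,[p[0],p[1],.038],loss='soft_l1',f_scale=.002).x; print('ball',b.sum(),sol.round(4))
    # trackball
    t=(x>.52)&(x<.7)&(y>.11)&(y<.25)&(z>.015)&(z<.06)
    w=W[t][:,:2]; R=cv2.minAreaRect((w*1000).astype(np.float32)); print('tb rect',R)
    g=(px.min(2)>70)&(s<30)&t&(np.hypot(x-.6,y-.18)<.06)
    # lifter
    L=(x>.37)&(x<.52)&(y>-.22)&(y<-.1)&(px.min(2)>90)&(s<40)
    for nm,lo,hi in(('blade',-.003,.012),('arm',.082,.096),('tab',.122,.145)):
        m=(L&(z>lo)&(z<hi)).astype(np.uint8)
        k,lab,st,ce=cv2.connectedComponentsWithStats(m)
        if k<2: continue
        i=1+st[1:,4].argmax(); w=W[lab==i]
        R=cv2.minAreaRect((w[:,:2]*1000).astype(np.float32)); print(nm,len(w),np.median(w,0).round(4),'rect',np.round(R[0],1),np.round(R[1],1),round(R[2],1))
E
```

```text
== top
rim 245 [ 0.6214 -0.0137] [ 0.6214 -0.0137  0.0573]
spout 32 [-3.19516282 -3.70643686] 0.0798862716433653
ball 71 [ 0.6221 -0.0133  0.0391]
tb rect ((596.252685546875, 178.9146728515625), (144.79136657714844, 83.84679412841797), 7.317106246948242)
blade 745 [ 0.4537 -0.1464  0.0041] rect [ 445.2 -160.5] [117.2 146.9] 89.4
arm 129 [ 0.4297 -0.1632  0.091 ] rect [ 433.8 -161.6] [63.6 49.4] 25.9
tab 41 [ 0.4681 -0.142   0.1314] rect [ 469.2 -142.8] [12.8 28.7] 25.8
== scene
rim 336 [ 0.6225 -0.0114] [ 0.6226 -0.0115  0.0583]
spout 59 [ -9.16974357 -77.99887406] 0.08096366685281181
ball 81 [ 0.6209 -0.0121  0.0393]
tb rect ((609.9338989257812, 182.33392333984375), (122.82626342773438, 83.44795227050781), 7.801647663116455)
blade 821 [ 0.4591 -0.1488  0.0059] rect [ 445.4 -160. ] [149.3 119.7] 0.1
arm 21 [ 0.4758 -0.1399  0.0912] rect [ 476.1 -140.7] [12.  20.1] 41.3
tab 45 [ 0.472  -0.1382  0.1293] rect [ 469.8 -140. ] [16.9 27.3] 23.4
```

```bash
cat >> h.py <<'E'
from scipy.spatial.transform import Rotation as Ro
def goto(p,yawx,lift=None):
    """shift in tool axes (cm) and spin (rad) to bring TCP to p with tool x heading yawx deg"""
    o=bot.get_obs(); q=o['tool_rot']; R=Ro.from_quat([q[1],q[2],q[3],q[0]]).as_matrix()
    d=R.T@(np.array(p)-o['eef_pos'])*100; y=np.degrees(np.arctan2(R[1,0],R[0,0]))
    print('t',o['t'],'pos',np.round(o['eef_pos'],4),'yaw',y.round(2),'tilt',np.degrees(np.arccos(-R[2,2])).round(2),'F',np.round(o['contact_force'],1),'q7',o['q'][6].round(2))
    print('ROW',d.round(2),'spin',-np.radians((yawx-y+180)%360-180).round(4))
E
python3 - <<'E'
from h import *
goto([.4695,-.1415,.20],115.8)
c=np.load('top0.npz');W=cloud(c)
t=(W[...,0]>.52)&(W[...,0]<.7)&(W[...,1]>.11)&(W[...,1]<.25)&(W[...,2]>.036)&(W[...,2]<.055)
print(cv2.minAreaRect((W[t][:,:2]*1000).astype(np.float32)))
E
```

```text
t 0.1 pos [ 0.2318 -0.6334  0.2304] yaw 20.1 tilt 0.09 F [ 0.2 -0.5  0.6] q7 -0.08
ROW [ 39.23 -38.02   3.1 ] spin -1.6703
((607.9879150390625, 178.57913208007812), (97.66592407226562, 67.01118469238281), 5.069220066070557)
```

```bash
python3 -m jog '[[2.5,-2.4,0,-0.1],[5,-4.8,0,-0.2],[7.5,-7.2,0,-0.3],[10,-9.6,0,-0.4],[12.5,-12,0,-0.5],[15,-14.4,0,-0.6],[17.5,-16.8,0,-0.7],[20,-19.2,0,-0.8],[22.5,-21.6,0,-0.9],[25,-24,0,-1],[27.5,-26.4,0,-1.1],[30,-28.8,1,-1.2],[32.5,-31.2,2,-1.3],[35,-33.6,3.1,-1.4],[37,-35.8,3.1,-1.5],[38.5,-37.3,3.1,-1.6],[39.23,-38.02,3.1,-1.67],[39.23,-38.02,3.1,-1.67],[39.23,-38.02,3.1,-1.67]]' -1
python3 - <<'E'
from h import *
goto([.4695,-.1415,.098],115.8)
c=bot.read_camera("scene"); cv2.imwrite('pics/s1.png',cv2.resize(c['pixels'][100:260,200:420,::-1],(770,560)))
E
```

```text
t: 1.68
eef_pos: [0.4695, -0.142, 0.2001]
tool_rot: [-0.0, 0.532, 0.847, -0.0]
contact_force: [-0.7, -1.5, 0.5]
gripper_width: 1.003
grasp_force: 0.0
t 1.6833 pos [ 0.4695 -0.142   0.2001] yaw 115.71 tilt 0.04 F [-0.7 -1.5  0.5] q7 0.46
ROW [ 0.04  0.03 10.21] spin -0.0016
```

View pics/s1.png

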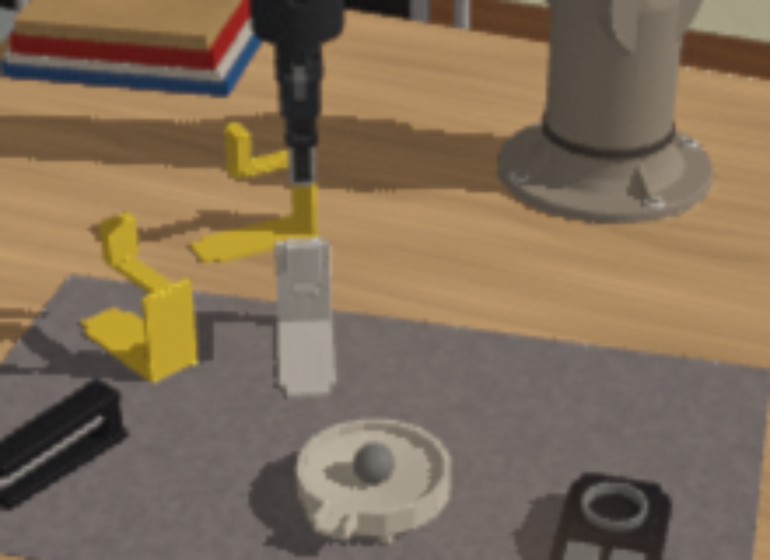

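The gripper stands above the silver lifter, with its fingers at (302,165) and the lifter below at (303,300). It's in line, so I'll descend and grip.

```bash
python3 -m jog '[[0,0,2,0],[0.04,0.03,4,0],[0.04,0.03,6,0],[0.04,0.03,7.5,0],[0.04,0.03,8.7,0],[0.04,0.03,9.6,0],[0.04,0.03,10.2,0],[0.04,0.03,10.2,0],[0.04,0.03,10.2,0]]' && python3 -m jog '[[0,0,0,0],[0,0,0,0],[0,0,0,0],[0,0,0,0],[0,0,0,0],[0,0,0,0],[0,0,0,0],[0,0,0,0],[0,0,0,0],[0,0,0,0]]' 1 60
python3 - <<'E'
from h import *
goto([.4695,-.1415,.102],115.8)
E
```

```text
t: 2.48
eef_pos: [0.4698, -0.142, 0.0985]
tool_rot: [0.0, 0.532, 0.847, -0.0]
contact_force: [-0.7, 0.3, -0.0]
gripper_width: 1.001
grasp_force: 0.0
t: 3.32
eef_pos: [0.4698, -0.1416, 0.0984]
tool_rot: [0.0, 0.532, 0.847, -0.0]
contact_force: [-1.4, -0.6, 3.0]
gripper_width: 0.152
grasp_force: 61.8
t 3.3167 pos [ 0.4698 -0.1416  0.0984] yaw 115.78 tilt 0.01 F [-1.4 -0.6  3. ] q7 0.35
ROW [ 0.02 -0.02 -0.36] spin -0.0004
```

```bash
python3 - <<'E'
from h import *
goto([.4721,-.0042,.1084],86.8)
E
python3 -m jog '[[0,0,-0.3,0],[0,0,-0.7,0],[0,0,-1,0],[0,0,-1,0]]'
```

```text
t 3.3167 pos [ 0.4698 -0.1416  0.0984] yaw 115.78 tilt 0.01 F [-1.4 -0.6  3. ] q7 0.35
ROW [12.27  6.18 -1.  ] spin 0.5058
t: 3.65
eef_pos: [0.4703, -0.1416, 0.109]
tool_rot: [0.001, 0.532, 0.847, 0.0]
contact_force: [-0.1, -0.3, -2.0]
gripper_width: 0.154
grasp_force: 61.3
```

```bash
python3 -m jog '[[0.6,0.3,0,0.02],[1.5,0.75,0,0.06],[2.7,1.36,0,0.11],[4,2,0,0.165],[5.4,2.7,0,0.22],[6.8,3.4,0,0.28],[8.2,4.1,0,0.34],[9.5,4.8,0,0.39],[10.6,5.35,0,0.44],[11.5,5.8,0,0.475],[12,6.05,0,0.495],[12.27,6.18,0,0.505],[12.27,6.18,0,0.505],[12.27,6.18,0,0.505],[12.27,6.18,0,0.505]]'
python3 - <<'E'
from h import *
goto([.4721,-.0042,.1025],86.8)
for n,(a,b,l,r) in(("top",(125,245,270,390)),("scene",(160,265,250,390))):
    c=bot.read_camera(n); np.savez(f'{n}1.npz',**c)
    cv2.imwrite(f'pics/{n}1c.png',cv2.resize(c['pixels'][a:b,l:r,::-1],((r-l)*5,(b-a)*5),interpolation=cv2.INTER_CUBIC))
    print(n,'tip predicted at',proj(c,[.4721+.05,-.0042-.0028,.014+.002]).round(1),'dish',proj(c,[.6219,-.0126,.037]).round(1))
E
```

```text
t: 4.9
eef_pos: [0.4721, -0.0048, 0.1083]
tool_rot: [0.0, 0.726, 0.687, -0.0]
contact_force: [-0.4, -0.6, -1.3]
gripper_width: 0.154
grasp_force: 61.3
t 4.9 pos [ 0.4721 -0.0048  0.1083] yaw 86.83 tilt 0.02 F [-0.4 -0.6 -1.3] q7 -0.38
ROW [ 0.07 -0.    0.58] spin 0.0005
top tip predicted at [313.8 198.2] dish [315.1 168.3]
scene tip predicted at [320.8 219.9] dish [306.1 232.9]
```

View pics/top1c.png

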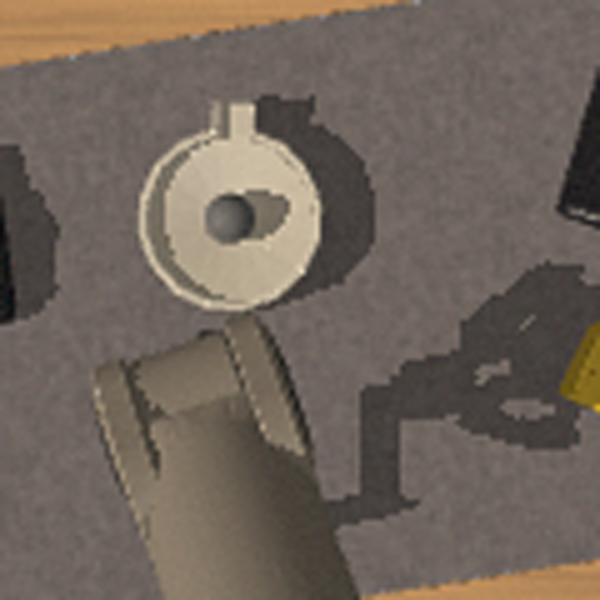

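View pics/scene1c.png

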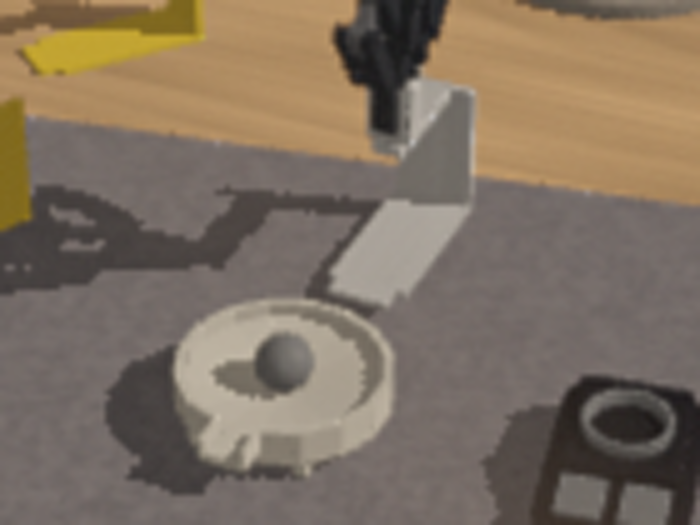

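In the scene crop the blade tip is around (358,297), which is full-image (321.6,219.4). The prediction was (320.8,219.9), so the lifter sits in the gripper as computed. The top camera's view of the lifter is blocked by the arm. I'll refine the dish heading and the blade's lateral offset.

Run:
```python
from h import *
for n in("top0","top1","scene0","scene1"):
    c=np.load(n+'.npz'); W=cloud(c); px=c['pixels'].astype(int); x,y,z=np.moveaxis(W,-1,0)
    r0=np.hypot(x-.622,y+.0126)
    rim=(z>.031)&(z<.045)&(r0>.045)&(r0<.068); p=circ(W[rim][:,:2],.0575)
    m=(z>.012)&(z<.06)&(r0<.1)&(x>.66)
    pts=np.array([ray(c,u,v,.029)[:2] for v,u in np.argwhere(m)])-p
    r=np.hypot(*pts.T); k=(r>.065)&(abs(pts[:,1])<.03)
    q=pts[k]; a=np.degrees(np.arctan2(q[:,1],q[:,0]))
    print(n,p.round(4),'ray spout',k.sum(),'mean',a.mean().round(2),'mid',((a.min()+a.max())/2).round(2),'wid',(q[:,1].max()-q[:,1].min()).round(4),'rmax',r[k].max().round(4))
    if n=='top1':
        for v in range(144,153): print(v,[tuple(px[v,u]) for u in range(310,323)][::1])
    if n=='scene1':
        o=bot.get_obs(); h=np.radians(-3.2); L=(z>.006)&(z<.022)&(px.min(2)>120)&(abs(x-.47)<.09)&(abs(y)<.06)
        w=np.array([ray(c,u,v,.0138+.0) for v,u in np.argwhere(L)])[:,:2]-[.4721,-.0048]
        e=np.array([np.cos(h),np.sin(h)]);f=np.array([-e[1],e[0]]); a,b=w@e,w@f
        for lo in(-.06,-.045,-.03,-.015,0,.015,.038):
            s=b[(a>lo)&(a<lo+.012)]
            if len(s)>4: print(lo,len(s),s.min().round(4),s.max().round(4),s.mean().round(4))
        print('tip',a.max().round(4),'rect',cv2.minAreaRect((w*1000).astype(np.float32)))
```

```text
top0 [ 0.6217 -0.0138] ray spout 36 mean -2.21 mid 0.14 wid 0.0406 rmax 0.0977
top1 [ 0.6219 -0.0139] ray spout 34 mean -3.35 mid -3.77 wid 0.0239 rmax 0.0808
144 [(np.int64(111), np.int64(101), np.int64(97)), (np.int64(116), np.int64(105), np.int64(99)), (np.int64(112), np.int64(100), np.int64(95)), (np.int64(111), np.int64(100), np.int64(95)), (np.int64(113), np.int64(102), np.int64(96)), (np.int64(113), np.int64(103), np.int64(97)), (np.int64(112), np.int64(102), np.int64(96)), (np.int64(112), np.int64(102), np.int64(97)), (np.int64(113), np.int64(101), np.int64(97)), (np.int64(114), np.int64(106), np.int64(98)), (np.int64(108), np.int64(98), np.int64(94)), (np.int64(111), np.int64(100), np.int64(95)), (np.int64(67), np.int64(61), np.int64(59))]
145 [(np.int64(108), np.int64(97), np.int64(93)), (np.int64(117), np.int64(104), np.int64(102)), (np.int64(134), np.int64(123), np.int64(113)), (np.int64(141), np.int64(130), np.int64(116)), (np.int64(116), np.int64(107), np.int64(97)), (np.int64(113), np.int64(103), np.int64(95)), (np.int64(137), np.int64(128), np.int64(116)), (np.int64(1
[... 4332 characters left out ...]
161)), (np.int64(202), np.int64(188), np.int64(163)), (np.int64(173), np.int64(160), np.int64(139)), (np.int64(198), np.int64(184), np.int64(159)), (np.int64(204), np.int64(189), np.int64(162))]
scene0 [ 0.6227 -0.0115] ray spout 66 mean -0.67 mid -0.38 wid 0.0576 rmax 0.0816
scene1 [ 0.6229 -0.0117] ray spout 66 mean -0.5 mid -0.21 wid 0.0576 rmax 0.0814
-0.06 35 -0.0274 0.0247 -0.0021
-0.045 36 -0.0279 0.0233 -0.0024
-0.03 34 -0.0274 0.0232 -0.0038
-0.015 37 -0.0279 0.0239 -0.0021
0 38 -0.0273 0.0232 -0.0023
0.015 39 -0.0262 0.0238 -0.0015
0.038 17 -0.0197 0.0191 0.0007
tip 0.0445 rect ((-14.985363006591797, -0.6531600952148438), (52.848045349121094, 119.11619567871094), 87.11306762695312)
```

Run:
```python
from h import *
c=np.load('top1.npz')
for z in(.029,.034):
    s=ray(c,315.95,147.5,z)[:2]; 
    for p in([.6219,-.0139],[.6221,-.0133]): d=s-p; print('top',z,s.round(4),np.degrees(np.arctan2(d[1],d[0])).round(2))
c=np.load('scene1.npz'); px=c['pixels'][226:254,282:312]
cv2.imwrite('pics/sp.png',cv2.resize(px[:,:,::-1],(750,700-100),interpolation=cv2.INTER_NEAREST))
for h in(-1,-2.5,-4,-5.5):
    a=np.radians(h); e=np.array([np.cos(a),np.sin(a)]); f=np.array([-e[1],e[0]]); o=np.array([.6225,-.0117])
    print(h,[proj(c,[*(o+.08*e+s*f),.003+zz]).round(1).tolist() for s in(-.014,.014) for zz in (.034,.026)])
```

```text
top 0.029 [ 0.6937 -0.0162] -1.81
top 0.029 [ 0.6937 -0.0162] -2.3
top 0.034 [ 0.6929 -0.0162] -1.89
top 0.034 [ 0.6929 -0.0162] -2.38
-1 [[289.6, 248.7], [289.6, 251.0], [299.1, 251.4], [299.1, 253.7]]
-2.5 [[288.9, 248.5], [289.0, 250.8], [298.3, 251.3], [298.4, 253.6]]
-4 [[288.3, 248.2], [288.4, 250.5], [297.6, 251.1], [297.6, 253.4]]
-5.5 [[287.7, 247.9], [287.8, 250.2], [296.8, 251.0], [296.8, 253.3]]
```

View pics/sp.png

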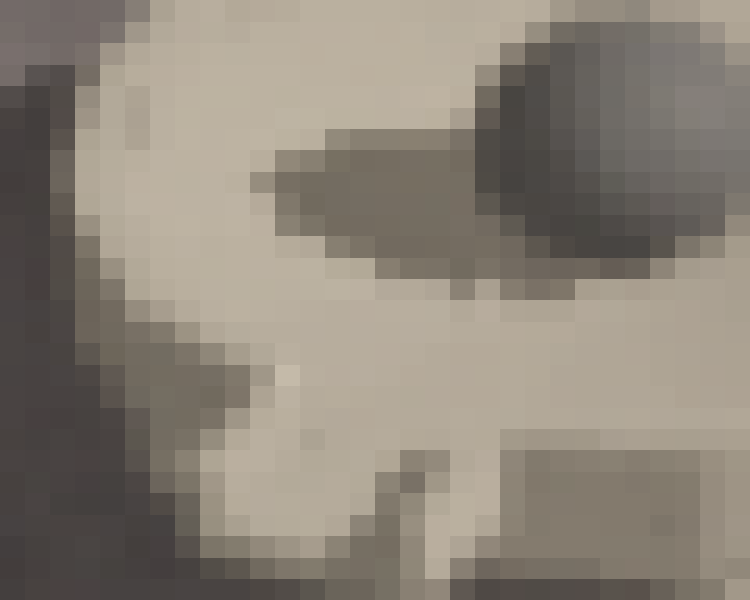

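Run:
```python
from h import *
e=np.array([np.cos(np.radians(-1.7)),np.sin(np.radians(-1.7))]); D=np.array([.6222,-.0124])
goto([*(D-.15*e),.1024],88.3)
```

```text
t 5.0 pos [ 0.4721 -0.0048  0.1083] yaw 86.81 tilt 0.01 F [-0.5 -0.8 -2. ] q7 -0.39
ROW [-0.31  0.03  0.59] spin -0.026
```

```bash
python3 -m jog '[[-0.1,0,0.2,-0.01],[-0.2,0.02,0.4,-0.02],[-0.31,0.03,0.59,-0.026],[-0.31,0.03,0.59,-0.026],[-0.31,0.03,0.59,-0.026],[-0.31,0.03,0.59,-0.026]]' && python3 -m jog '[[0,0.3,0,0],[0,0.9,0,0],[0,1.6,0,0],[0,2.4,0,0],[0,3.2,0,0],[0,4,0,0],[0,4.7,0,0],[0,5.3,0,0],[0,5.8,0,0],[0,6.3,0,0],[0,6.8,0,0],[0,7.3,0,0],[0,7.8,0,0],[0,8.2,0,0],[0,8.5,0,0],[0,8.5,0,0],[0,8.5,0,0]]'
cat >> h.py <<'E'
def look(n,tag):
    c=bot.read_camera(n); np.savez(f'{tag}.npz',**c); W=cloud(c); x,y,z=np.moveaxis(W,-1,0)
    return c,W,x,y,z
E
python3 - <<'E'
from h import *
e=np.array([np.cos(np.radians(-1.7)),np.sin(np.radians(-1.7))]); D=np.array([.6222,-.0124])
goto([*(D-.0*e),.1024],88.3)
a=np.load('scene1.npz'); c,W,x,y,z=look('scene','scene2')
r0=np.hypot(x-.622,y+.0126); rim=(z>.031)&(z<.045)&(r0>.045)&(r0<.068)&(x>.615); print(circ(W[rim][:,:2],.0575).round(4),'was .6229 -.0117')
g=lambda i:cv2.cvtColor(i['pixels'],cv2.COLOR_RGB2GRAY)[235:258,282:335].astype(np.float32)
print('dish shift px',cv2.phaseCorrelate(g(a),g(c)))
cv2.imwrite('pics/s2.png',cv2.resize(c['pixels'][170:265,260:370,::-1],(660,570),interpolation=cv2.INTER_CUBIC))
E
```

```text
t: 5.5
eef_pos: [0.4722, -0.0073, 0.1024]
tool_rot: [-0.0, 0.717, 0.697, -0.0]
contact_force: [-0.3, -0.4, -2.6]
gripper_width: 0.153
grasp_force: 61.2
t: 6.92
eef_pos: [0.5572, -0.0097, 0.1023]
tool_rot: [-0.0, 0.717, 0.697, -0.0]
contact_force: [0.4, -0.0, -1.5]
gripper_width: 0.153
grasp_force: 61.2
t 6.9167 pos [ 0.5572 -0.0097  0.1023] yaw 88.34 tilt 0.01 F [ 0.4 -0.  -1.5] q7 -0.35
ROW [-0.08  6.51 -0.01] spin 0.0007
[ 0.6243 -0.0119] was .6229 -.0117
dish shift px ((0.0051742387251607624, -0.0009569268888718341), 1.008302433991138)
```

View pics/s2.png

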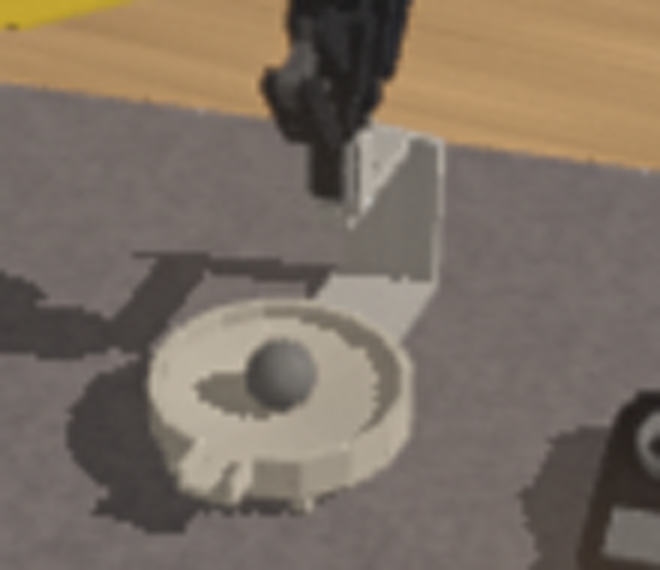

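The blade has entered under the dish, behind the rim at (360,300), and the dish hasn't moved (0.005 px). I'll continue to full depth.

```bash
python3 -m jog '[[-0.02,0.2,0,0],[-0.04,0.5,0,0],[-0.05,1,0,0],[-0.05,1.5,0,0],[-0.05,2,0,0],[-0.05,2.5,0,0],[-0.05,3,0,0],[-0.05,3.5,0,0],[-0.05,4,0,0],[-0.05,4.5,0,0],[-0.05,4.9,0,0],[-0.05,5.3,0,0],[-0.05,5.7,0,0],[-0.05,6,0,0],[-0.05,6.25,0,0],[-0.05,6.4,0,0],[-0.05,6.4,0,0],[-0.05,6.4,0,0]]'
python3 - <<'E'
from h import *
goto([.6222,-.0124,.1024],88.3)
a=np.load('scene1.npz'); c,W,x,y,z=look('scene','scene3')
g=lambda i:cv2.cvtColor(i['pixels'],cv2.COLOR_RGB2GRAY)[235:258,282:335].astype(np.float32)
print('dish shift px',cv2.phaseCorrelate(g(a),g(c)))
cv2.imwrite('pics/s3.png',cv2.resize(c['pixels'][170:265,260:370,::-1],(660,570),interpolation=cv2.INTER_CUBIC))
E
```

```text
t: 8.47
eef_pos: [0.6211, -0.0121, 0.1024]
tool_rot: [-0.0, 0.717, 0.697, -0.0]
contact_force: [-0.6, 0.1, -1.2]
gripper_width: 0.156
grasp_force: 61.2
t 8.4667 pos [ 0.6211 -0.0121  0.1024] yaw 88.34 tilt 0.01 F [-0.6  0.1 -1.2] q7 -0.33
ROW [-0.02  0.11 -0.  ] spin 0.0006
dish shift px ((0.017663786185654118, 0.04763488612211475), 1.0190168093016119)
```

View pics/s3.png

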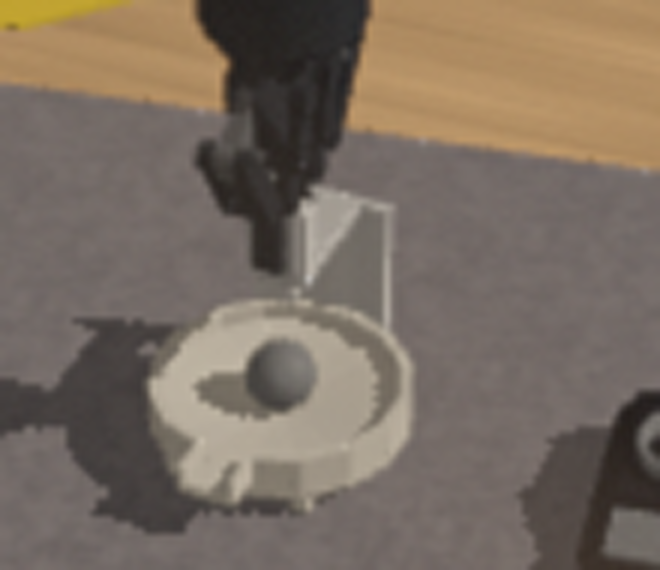

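The grip is over the ball at (283,370), the upright is just behind the rim at (390,300), and the dish is unmoved (0.05 px). Lifting gently.

```bash
python3 -m jog '[[0,0,-0.1,0],[0,0,-0.2,0],[0,0,-0.3,0],[0,0,-0.4,0],[0,0,-0.5,0],[0,0,-0.6,0],[0,0,-0.75,0],[0,0,-0.95,0],[0,0,-1.2,0],[0,0,-1.5,0],[0,0,-1.8,0],[0,0,-2.1,0],[0,0,-2.4,0],[0,0,-2.7,0],[0,0,-2.9,0],[0,0,-3,0],[0,0,-3,0],[0,0,-3,0]]' - 80
cat >> h.py <<'E'
def state(tag,D,z0,h):
    """dish & ball seen by both cameras, dish raised by z0, expected heading h deg"""
    for n in('top','scene'):
        c,W,x,y,z=look(n,f'{n}_{tag}'); px=c['pixels'].astype(int)
        r=np.hypot(x-D[0],y-D[1]); w=(px.min(2)>90)|(px[...,0]-px[...,2]>18)
        rim=(abs(z-.037-z0)<.007)&(r>.045)&(r<.068)&(px.max(2)>110)
        if rim.sum()>30:
            s=W[rim]; A=np.c_[s[:,:2]-D,np.ones(len(s))]; k=np.linalg.lstsq(A,s[:,2],rcond=None)[0]
            print(n,'rim',rim.sum(),circ(s[:,:2],.0575).round(4),'z',k[2].round(4),'slope deg',np.degrees(k[:2]).round(2))
        sp=(abs(z-.027-z0)<.013)&(r>.066)&(r<.083); a=np.degrees(np.arctan2(y[sp]-D[1],x[sp]-D[0])); a=a[abs(a-h)<25]
        print(n,'spout',len(a),a.mean().round(1) if len(a) else '')
        b=(r<.03)&(z>.040+z0)&(z<.06+z0)&(px.max(2)-px.min(2)<22)&(px.max(2)<150); s=W[b]
        if len(s)>15: print(n,'ball',len(s),least_squares(lambda q:np.linalg.norm(s-q,axis=1)-.017,[*D,.038+z0],loss='soft_l1',f_scale=.002).x.round(4))
E
python3 - <<'E'
from h import *
goto([.6222,-.0124,.1024+.094],88.3)
state('a',[.6222,-.0124],.026,-1.7)
E
```

```text
t: 10.02
eef_pos: [0.6211, -0.0122, 0.1324]
tool_rot: [0.0, 0.717, 0.697, -0.0]
contact_force: [0.7, -0.5, -4.7]
gripper_width: 0.15
grasp_force: 80.5
t 10.0167 pos [ 0.6211 -0.0122  0.1324] yaw 88.33 tilt 0.0 F [ 0.7 -0.5 -4.7] q7 -0.32
ROW [-0.02  0.11 -6.4 ] spin 0.0006
top spout 0 
scene rim 392 [ 0.6227 -0.0115] z 0.061 slope deg [0.19 0.19]
scene spout 60 -1.9
scene ball 87 [ 0.6206 -0.0128  0.065 ]
```

```bash
python3 -m jog '[[0,0,-0.1,0],[0,0,-0.3,0],[0,0,-0.6,0],[0,0,-1,0],[0,0,-1.4,0],[0,0,-1.9,0],[0,0,-2.4,0],[0,0,-2.9,0],[0,0,-3.4,0],[0,0,-3.9,0],[0,0,-4.4,0],[0,0,-4.9,0],[0,0,-5.3,0],[0,0,-5.7,0],[0,0,-6,0],[0,0,-6.2,0],[0,0,-6.35,0],[0,0,-6.4,0],[0,0,-6.4,0],[0,0,-6.4,0]]' && python3 -m jog '[[0,0,0,-0.004],[0,0,0,-0.014],[0,0,0,-0.03],[0,0,0,-0.052],[0,0,0,-0.078],[0,0,0,-0.104],[0,0,0,-0.13],[0,0,0,-0.156],[0,0,0,-0.182],[0,0,0,-0.208],[0,0,0,-0.234],[0,0,0,-0.26],[0,0,0,-0.286],[0,0,0,-0.308],[0,0,0,-0.324],[0,0,0,-0.334],[0,0,0,-0.34],[0,0,0,-0.34],[0,0,0,-0.34],[0,0,0,-0.34]]'
python3 - <<'E'
from h import *
goto([.6211,-.0122,.1964],88.3+95.4)
state('b',[.6222,-.0124],.090,-1.7+19.5)
E
```

```text
t: 11.78
eef_pos: [0.621, -0.0122, 0.1962]
tool_rot: [-0.0, 0.717, 0.697, -0.0]
contact_force: [-0.8, -0.0, -3.9]
gripper_width: 0.151
grasp_force: 80.5
t: 13.45
eef_pos: [0.6212, -0.0121, 0.1964]
tool_rot: [0.0, 0.589, 0.808, 0.0]
contact_force: [0.0, 0.2, -4.6]
gripper_width: 0.149
grasp_force: 80.4
t 13.45 pos [ 0.6212 -0.0121  0.1964] yaw 107.81 tilt 0.0 F [ 0.   0.2 -4.6] q7 0.02
ROW [-0.01 -0.01  0.  ] spin -1.3245
top spout 0 
scene rim 397 [ 0.6227 -0.011 ] z 0.1253 slope deg [-0.05  0.09]
scene spout 55 17.5
scene ball 89 [ 0.621  -0.0127  0.1294]
```

```bash
python3 -m jog '[[0,0,0,-0.004],[0,0,0,-0.014],[0,0,0,-0.03],[0,0,0,-0.052],[0,0,0,-0.08],[0,0,0,-0.11],[0,0,0,-0.14],[0,0,0,-0.17],[0,0,0,-0.2],[0,0,0,-0.23],[0,0,0,-0.26],[0,0,0,-0.29],[0,0,0,-0.32],[0,0,0,-0.35],[0,0,0,-0.38],[0,0,0,-0.41],[0,0,0,-0.44],[0,0,0,-0.47],[0,0,0,-0.5],[0,0,0,-0.53]]' && python3 -m jog '[[0,0,0,-0.03],[0,0,0,-0.06],[0,0,0,-0.09],[0,0,0,-0.12],[0,0,0,-0.15],[0,0,0,-0.18],[0,0,0,-0.21],[0,0,0,-0.24],[0,0,0,-0.27],[0,0,0,-0.3],[0,0,0,-0.33],[0,0,0,-0.36],[0,0,0,-0.385],[0,0,0,-0.405],[0,0,0,-0.42],[0,0,0,-0.43],[0,0,0,-0.434],[0,0,0,-0.434],[0,0,0,-0.434]]'
python3 - <<'E'
from h import *
goto([.6211,-.0122,.1964],88.3+95.4)
state('c',[.6222,-.0124],.089,73)
E
```

```text
t: 15.22
eef_pos: [0.6211, -0.0122, 0.1964]
tool_rot: [-0.0, 0.356, 0.935, -0.0]
contact_force: [0.0, 0.4, -4.3]
gripper_width: 0.151
grasp_force: 80.4
t: 16.8
eef_pos: [0.6212, -0.0121, 0.1964]
tool_rot: [0.0, 0.147, 0.989, 0.0]
contact_force: [-0.0, 0.1, -5.1]
gripper_width: 0.147
grasp_force: 80.4
t 16.8 pos [ 0.6212 -0.0121  0.1964] yaw 163.04 tilt 0.0 F [-0.   0.1 -5.1] q7 0.89
ROW [ 0.   -0.01  0.  ] spin -0.3606
top rim 60 [ 0.6229 -0.0114] z 0.1071 slope deg [-10.97  16.06]
top spout 22 76.2
scene rim 495 [ 0.6232 -0.0101] z 0.1246 slope deg [ 0.32 -0.72]
scene spout 68 73.3
scene ball 98 [ 0.6215 -0.0105  0.1291]
```

```bash
python3 -m jog '[[0,0,0,-0.004],[0,0,0,-0.014],[0,0,0,-0.03],[0,0,0,-0.052],[0,0,0,-0.08],[0,0,0,-0.11],[0,0,0,-0.14],[0,0,0,-0.17],[0,0,0,-0.2],[0,0,0,-0.23],[0,0,0,-0.26],[0,0,0,-0.288],[0,0,0,-0.312],[0,0,0,-0.332],[0,0,0,-0.347],[0,0,0,-0.356],[0,0,0,-0.36],[0,0,0,-0.36],[0,0,0,-0.36],[0,0,0,-0.36]]'; python3 -m jog '[[0,0,0,0],[0,0,0,0],[0,0,0,0],[0,0,0,0],[0,0,0,0],[0,0,0,0]]'
python3 - <<'E'
from h import *
goto([.6211,-.0122,.1964],88.3+95.4)
state('d',[.6222,-.0124],.089,93.7)
c=np.load('scene_d.npz'); a=c['pixels'][150:270,240:400,::-1]
cv2.imwrite('pics/s4.png',cv2.resize(a,(800,600),interpolation=cv2.INTER_CUBIC))
# spout at height: project expected lip & trackball line
for h in(90,93.7,97):
    t=np.radians(h); print(h,((proj(c,[.6227+.08*np.cos(t),-.0112+.08*np.sin(t),.026+.092])-[240,150])*5).round(0))
E
```

```text
t: 18.57
eef_pos: [0.6211, -0.0121, 0.1964]
tool_rot: [0.0, -0.032, 0.999, -0.0]
contact_force: [0.0, 0.1, -3.6]
gripper_width: 0.154
grasp_force: 80.4
t: 19.07
eef_pos: [0.6212, -0.0121, 0.1964]
tool_rot: [0.0, -0.032, 0.999, -0.0]
contact_force: [0.0, -0.2, -4.6]
gripper_width: 0.15
grasp_force: 80.4
t 19.0667 pos [ 0.6212 -0.0121  0.1964] yaw -176.32 tilt 0.0 F [ 0.  -0.2 -4.6] q7 1.21
ROW [ 0.01 -0.01  0.  ] spin -0.0004
top rim 61 [ 0.6216 -0.0114] z 0.1067 slope deg [-12.31  14.08]
top spout 37 95.4
scene rim 490 [ 0.6231 -0.0095] z 0.1244 slope deg [ 0.56 -0.52]
scene spout 68 93.1
scene ball 99 [ 0.6204 -0.0094  0.1288]
90 [471. 330.]
93.7 [474. 325.]
97 [476. 320.]
```

View pics/s4.png

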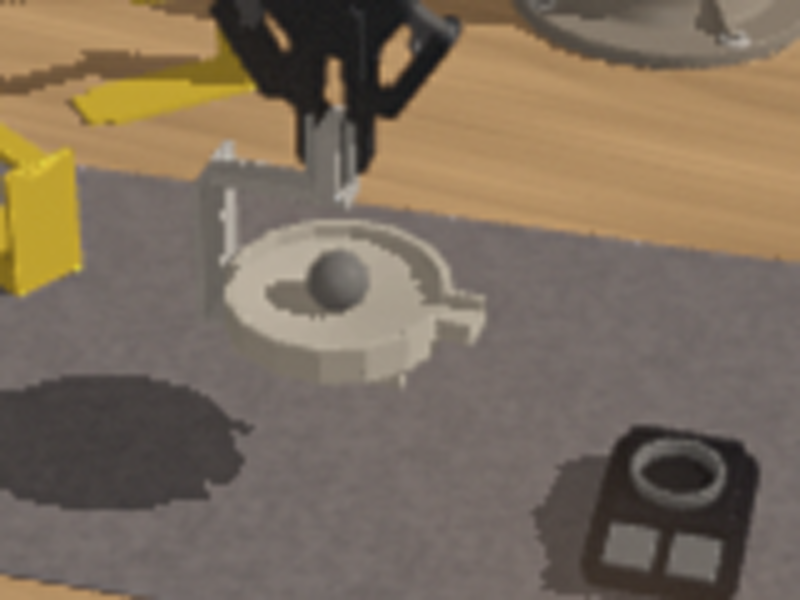

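The dish is held level with the ball in its middle at (338,280). Its spout, at (475,315), points at the trackball, and the heading measures about 93–95° against a target of 93.7°. It's still and about 2 mm from where it stood, so I'll hand it in.

```bash
python3 -c "
from station import bot
print(bot.hand_in())"
```

```text
the job is handed in; nothing more can be done
None
```

The job is handed in after about 19 s of robot time: the lifter alone holds the dish about 9 cm up, level to within about a degree and about 2 mm from where it stood, with the ball in its middle and the spout within about 2° of the trackball's direction.

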